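# Set the stand leg to length and squeeze its cam lever shut

### The arm

A 7-joint arm with a two-finger parallel gripper is mounted at the origin on the work surface. World frame = base frame: x ahead of the robot, y to its left, z up, the work surface at z = 0. Lengths are in m, angles in degrees, forces in N, time in s.
With the tool pointing down it reaches from about 0.35 to 0.9 m from the base axis. Payload 8.1 kg.
Tool frame: the origin (TCP) lies at the very end of the fingers, on their centre line; the grasp point (between the pads) lies 19 mm behind it (ctrl.grip_point_offset is the distance from the TCP to the grasp point, in m); z points along the fingers, y is the line along which they close (so a half turn about z gives the same grasp; the last joint's range is limited). The gripper opens to 92 mm and grips with 3 to 60 N. Pads are 19 mm wide; open, the fingers measure 130 mm over their backs; the gripper's body (75 mm by 190 mm) begins 47 mm behind the grasp point.
Start: joints at [65.856, 24.895, 1.432, 90.138, -0.665, 64.973, -4.303], TCP at [0.196, -0.594, 0.227] pointing down, gripper open.
Joint ranges: [-149.89, 149.89], [-25.12, 119.58], [-72.63, 75.52], [4.76, 147.25], [-75.54, 255.54], [6.69, 114.76], [-157.13, 157.13]. Speed limits (degrees/s): [127.2, 127.2, 172.46, 172.46, 180, 180, 180].

### API

Orientations are given as a 3x3 rotation matrix whose columns are the frame's x, y, z axes.
In Python, from rig import ctrl gives the robot as it stands.
- The arm moves only by the tool nudge_tcp, called by a JSON object that holds its "name" and its "arguments", one argument or row to a line. Schema: {"type":"object","properties":{"motion":{"type":"array","items":{"type":"object","properties":{"x":{"type":"number"},"y":{"type":"number"},"z":{"type":"number"},"twist":{"type":"number"},"jaw":{"type":"number"}},"additionalProperties":false,"required":["jaw"]},"minItems":1,"maxItems":20},"squeeze":{"type":"number"},"only":{"type":"string"},"quiet":{"type":"boolean"},"lines":{"type":"string"}},"required":["motion"],"additionalProperties":false}. motion is a list of rows, 1 to 20 of them, each an object with the fields x, y, z (the shift in a scale on which 1.0 is 0.5 m), twist (a turn about the tool's z in fractions of the full range, 1 being 360 degrees), jaw (the opening from 0.0 (shut) to 1.0 (fully open)); a field left out counts as zero (the opening has to be given); each row is the pose to reach, as a shift and turn from the pose commanded when the call began, along the tool's axes at that moment; what a row does not reach only later rows make up. A row lasts 1/8 s, in which the tool goes at most 0.0625 m and 10.7 degrees, less where a joint would pass 70% of its speed; a pose out of reach is approached as far as the arm can. The fingers move at their own pace and stop on an object; squeeze is the grip in N (left out, the last holds). Time passes only in rows, so rows that do not move let the fingers close. The tool returns the time, the measured TCP pose, the force, the opening and the grip force at its end. only (a regular expression) keeps the lines of the reply that match it, lines (a string "A,B") keeps lines A to B, and quiet returns only ok. No shift or turn number may pass 1 either way. Input that does not fit is refused with a message, and nothing moves.
- ctrl.sense(): the state, without advancing time (a new reading comes with each control period).
- ctrl.read_camera(name): name is "scene" or "side" or "wrist"; returns the picture (480x640x3 uint8, blue, green, red); there is no depth.
- ctrl.calibration(name): a dict with "fx", "fy", "cx", "cy" (pixels), "rvec" (rotation vector, rad) and "tvec" (3), from world to camera coordinates, as OpenCV has them. Camera axes: x right, y down, z forward; pixel columns grow to the right and rows downward; lengths in m; the calibration is good to about 2 mm. A picture is of the moment at which its call begins: read the wrist's pose just before it. calibration takes no time and is no camera call; for the wrist camera it gives the pose at the moment of the call.
- ctrl.hand_in(): hands the job in; it is judged then, once.
The state is a dict: "time": time; "joint_positions": joint angles; "qvel": joint speeds; "tau": joint torques, N m; "tool_pos": TCP position; "tool_rot": TCP orientation; "contact_force": force on the tool from outside, world axes, zero at the start; "moment": the same for the moment, N m; "finger_gap": opening from 0.0 (shut) to 1.0 (fully open); "grip_force": force on a finger pad.
Only numpy, scipy, OpenCV 4.12 (cv2) and the standard library are available. Lean on these libraries where they do the work, as an engineer would, in place of code of your own. Each camera call takes 0.05 s, during which the arm holds its last target. There are 200 camera calls.

### The job

On the battery bench, draw the steel sliding leg of the stand out of its sleeve, cam lever still open, until its white pointer lines up with the orange length mark. Then, keeping the leg at the mark, squeeze the red cam lever fully closed towards the black grip post, one finger on the post and one on the lever, and finish still holding both like that, because the lever springs open if you let go. Leave the grey connector, the steel ring and the black meter where they lie.

Things in the scene. Friction and masses are not known exactly. Their poses are not given: they have to be found in the camera images.
- jig: Fixed stand bed: dark grey plate 340 x 96 x 12 mm, origin under its centre on the bench, z up. Its x axis is the way the leg draws out (leg on y = 0). Black outer sleeve 34 mm square (top 46 mm above the bench) at its -x end, x -168 to -98 mm; low black guide rails (tops at 36 mm) up to 19 mm either side of the leg.
- leg (a joint): How far the steel leg is drawn out along the jig's +x, in m: 0 pushed in, 0.135 fully out. About 2.5 N of friction, no spring: it stays where it is left. The leg (22 mm square, top 41 mm above the bench, black rubber foot 38 mm in diameter at its +x end) carries the pointer, the grip post and the cam lever.
- leg_pointer (a point): Tip of the white pointer, a bar 4 mm wide lying across the leg's top and sticking out to the jig's -y side; 44 mm above the bench, 90 mm ahead (jig +x) of the grip post's centre, 34 mm to its -y side. Axes as the jig's.
- mark_line (a point): The length mark: top inner edge (mid-thickness) of an orange upright tab 4 mm thick (jig x), 12 mm wide, 30 mm high, fixed on the jig plate's -y side, top 42 mm above the bench; its place along the jig varies. The leg is at the mark when leg_pointer and mark_line have the same jig x. Axes as the jig's.
- grip_post (a point): Black upright grip post fixed on the leg: 14 mm (jig x) by 24 mm (jig y) by 64 mm high; this point is the centre of its foot, 41 mm above the bench; its top is 105 mm above the bench. Axes as the jig's.
- lever_tab (a point): Red upright thumb tab of the cam lever, 12 mm (jig x) by 24 mm (jig y), 49 to 105 mm above the bench; this point lies on its centre line, 41 mm above the bench. It rides on the leg, on the +x side of the grip post: centres 33 mm apart when open, 21 mm closed. Over the outer faces, post and tab measure 46 mm open, 34 mm closed. Axes as the jig's.
- cam_lever (a joint): How far the lever has slid towards the post, in m: 0 open, 0.012 fully closed (stop). A spring holds it open: 6 N, rising to 10 N when closed, more than the leg's friction, so fingers loosely round post and tab, or pushing one alone, move the leg with the lever open. Evenly closing fingers shift the leg +x by about half the lever's travel if the hand stays still.
- connector: Bystander: grey double power connector, 75 x 45 x 30 mm, loose on the bench; origin under its centre.
- gland_nut: Bystander: steel ring, 36 mm outer diameter, 16 mm high, loose on the bench; origin under its centre.
- meter: Bystander: flat black display meter, 70 x 36 x 18 mm, loose on the bench; origin under its centre.

How it is judged:
By the outcome, as a careful person would: the job done as asked, in the order asked, and still so for the second after the job is handed in, while the arm keeps its last pose, push and grip.
It also fails if it takes over 38 s, if anything falls off the work surface, if the arm or the gripper's body presses on something with over 40 N, if the wrist force passes 120 N, or if a joint passes its speed limit or range.

## Working session

There is one attempt and no reset: what is moved stays moved. The work goes in short steps, Python scripts to look and compute and a tool call to move; the robot and the scene stay as the last step left them, time stands still between calls to the robot, and variables do not carry over. Pictures are saved under pics/ and viewed, at most 10 in all, crops included, and the job is handed in when it is done.

```bash
mkdir -p pics; ls; python3 - <<'E'
from rig import ctrl
import cv2
for n in ["scene","side"]:
    cv2.imwrite(f"pics/{n}0.png",ctrl.read_camera(n)); print(ctrl.calibration(n))
s=ctrl.sense(); print(s["tool_pos"],s["tool_rot"],s["time"])
E
```

```text
pics
rig.py
{'fx': 510.9560082281891, 'fy': 510.9560082281891, 'cx': 327.3008897398601, 'cy': 235.74319884644973, 'rvec': array([ 0.96171411,  2.28759172, -1.22187251]), 'tvec': array([ 0.33847521, -0.17566142,  1.14683725])}
{'fx': 499.90797559697114, 'fy': 499.90797559697114, 'cx': 326.20309863333677, 'cy': 241.09793613510143, 'rvec': array([ 0.99840819, -2.51528436,  0.98838659]), 'tvec': array([0.4253066 , 0.29655644, 0.48825079])}
[ 0.19569885 -0.59311487  0.22605112] [[ 9.49634344e-01  3.13359704e-01 -5.55667262e-04]
 [ 3.13360164e-01 -9.49633557e-01  1.23091246e-03]
 [-1.41961913e-04 -1.34304073e-03 -9.99999088e-01]] 0.1
```

View pics/scene0.png

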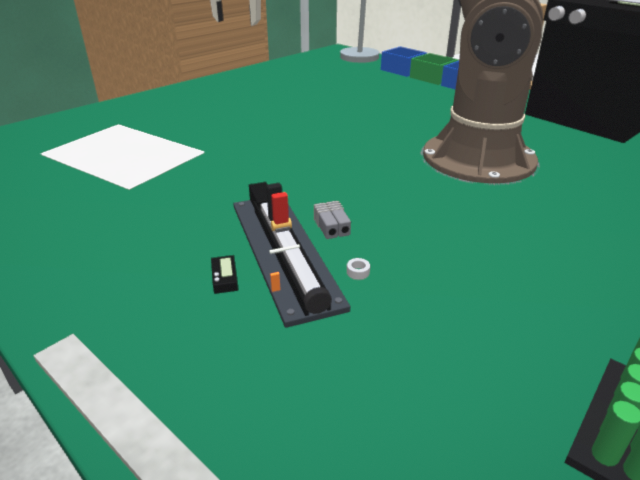

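View pics/side0.png

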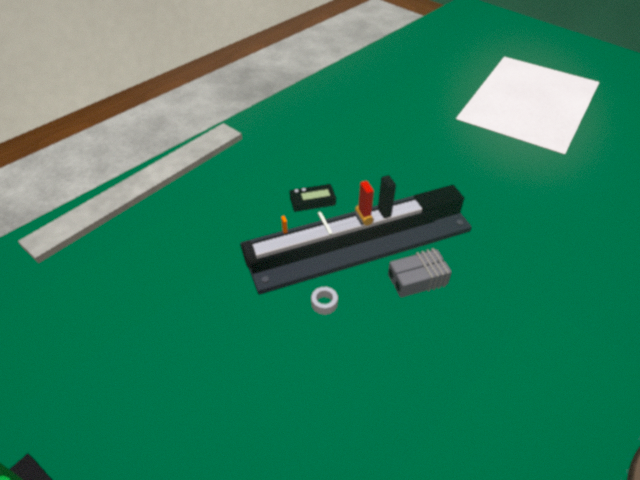

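The scene picture shows the jig around (290,255), its pointer tip near (271,250), the orange tab near (275,280) and the red tab near (280,208). The side picture shows the post at (387,195), the red tab at (366,200), the pointer tip near (321,213) and the orange tab near (284,224). I'll zoom in next.

```bash
python3 - <<'E'
import cv2,numpy as np
a=cv2.imread("pics/scene0.png")[175:330,220:360]; b=cv2.imread("pics/side0.png")[165:300,235:475]
r=lambda i,k:cv2.resize(i,None,fx=k,fy=k,interpolation=cv2.INTER_CUBIC)
cv2.imwrite("pics/a1.png",r(a,3.8)); cv2.imwrite("pics/b1.png",r(b,3.3))
E
```

```text
(no output)
```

View pics/a1.png

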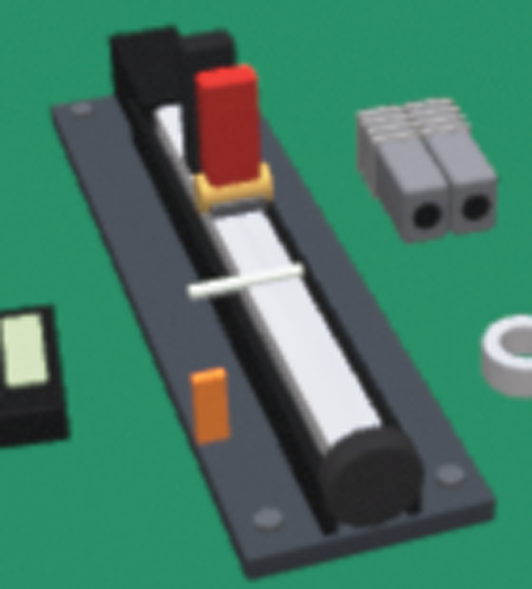

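View pics/b1.png

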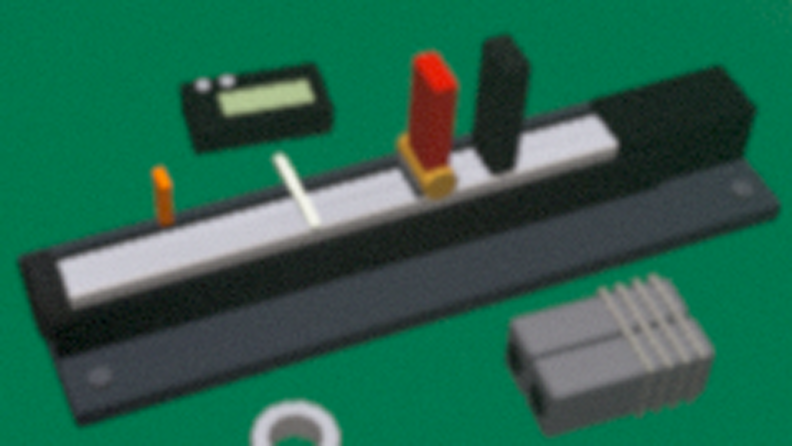

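The crops show the pointer tip at a(190,292) and b(279,156). The mark's inner top edge is at a(226,370) and b(165,180), the post top at b(503,43), and the red tab top at b(436,70). The plate corners are visible too.

```bash
cat > fit.py <<'E'
import numpy as np,cv2
from scipy.optimize import least_squares
from rig import ctrl
C={n:ctrl.calibration(n) for n in("scene","side")}
def proj(n,P):
    c=C[n];K=np.array([[c["fx"],0,c["cx"]],[0,c["fy"],c["cy"]],[0,0,1.]])
    return cv2.projectPoints(np.array(P,float).reshape(-1,3),c["rvec"],c["tvec"],K,None)[0][:,0]
A=lambda u,v:(220+u/3.8,175+v/3.8)
B=lambda u,v:(235+u/3.3,165+v/3.3)
# p: x,y,yaw,post x,mark x, mark y
def pts(p):
    g=p[3];m=(p[4],p[5],.042);t=(g+.09,-.034,.044)
    return [("scene",(-.17,-.048,.012),A(52,105)),("scene",(.17,-.048,.012),A(247,562)),("scene",(.17,.048,.012),A(495,503)),
    ("scene",t,A(190,292)),("scene",m,A(226,370)),("scene",(g+.033,0,.105),A(227,73)),
    ("side",(.17,.048,.012),B(80,415)),("side",(-.17,.048,.012),B(778,205)),("side",t,B(279,156)),("side",m,B(165,180)),
    ("side",(g,0,.105),B(503,43)),("side",(g+.033,0,.105),B(436,70))]
def res(p):
    c,s=np.cos(p[2]),np.sin(p[2]);r=[]
    for n,q,uv in pts(p):
        w=(p[0]+c*q[0]-s*q[1],p[1]+s*q[0]+c*q[1],q[2]); r.append(proj(n,w)[0]-uv)
    return np.ravel(r)
def world(n,uv,z):
    c=C[n];R=cv2.Rodrigues(c["rvec"])[0];d=R.T@[(uv[0]-c["cx"])/c["fx"],(uv[1]-c["cy"])/c["fy"],1];o=-R.T@c["tvec"]
    return o+d*(z-o[2])/d[2]
if __name__=="__main__":
    a,b,d=[world("scene",A(*u),.012) for u in((52,105),(247,562),(495,503))]
    x0=[*(a+d)[:2]/2,np.arctan2(*(b-a)[1::-1]),-.07,.09,-.034]
    f=least_squares(res,x0,loss="soft_l1"); p=f.x
    print(p,np.degrees(p[2]));print(res(p).reshape(-1,2).round(1).tolist())
    c,s=np.cos(p[2]),np.sin(p[2]);R=np.array([[c,-s],[s,c]])
    print("draw",p[4]-p[3]-.09,"tab world",p[:2]+R@[p[3]+.033,0],"post",p[:2]+R@[p[3],0],"ax",R[:,0])
    S=ctrl.sense();T=S["tool_rot"];mid=np.r_[p[:2]+R@[p[3]+.0165,0],.078]
    print("mid",mid,"tool shift to mid",T.T@(mid-S["tool_pos"]),"axis in tool",T.T@np.r_[R[:,0],0],"angle",np.degrees(np.arctan2(*(T.T@np.r_[R[:,0],0])[1::-1])))
    for n,uv in(("scene",(333,220)),("scene",(358,268)),("scene",(224,273))):print((R.T@(world(n,uv,.02)[:2]-p[:2])).round(3))
E
python3 fit.py
```

```text
[ 0.55252755 -0.03419973  1.12483801 -0.04258443  0.0996383  -0.0347705 ] 64.4484705693128
[[-0.8, -0.1], [-0.6, -0.4], [0.7, -1.2], [-0.4, -1.0], [-0.8, -0.2], [-0.5, -0.3], [-3.6, 0.4], [0.4, 0.1], [-0.7, 0.1], [-0.1, 2.4], [0.8, 2.5], [-0.6, -0.1]]
draw 0.05222272744820414 tab world [ 0.54839356 -0.04284678] post [ 0.53415992 -0.07261931] ax [0.43132267 0.90219774]
mid [ 0.54127674 -0.05773304  0.078     ] tool shift to mid [ 0.49596099 -0.39992752  0.14851797] axis in tool [ 0.69231165 -0.7215981   0.00087085] angle -46.18660334211133
[-0.038  0.1  ]
[0.102 0.087]
[ 0.046 -0.105]
```

The fit is good: the leg has to be drawn about 52 mm. I'll move above the post and tab and turn the tool 43.8° so its y axis lies along the jig's x.

Careful with the scale: shifts go in shares of 0.5 m and turns go in shares of 360 degrees. That gives: 0.496 m is 0.992, 0.48 m is 0.96, 43.8 degrees is 0.1217.

{"name": "nudge_tcp", "arguments": {
  "motion": [
    {"x": 0.08,"y": -0.06,"z": 0.02,"twist": 0.025,"jaw": 1},
    {"x": 0.16,"y": -0.13,"z": 0.04,"twist": 0.05,"jaw": 1},
    {"x": 0.24,"y": -0.2,"z": 0.06,"twist": 0.075,"jaw": 1},
    {"x": 0.33,"y": -0.27,"z": 0.08,"twist": 0.1,"jaw": 1},
    {"x": 0.42,"y": -0.34,"z": 0.1,"twist": 0.1217,"jaw": 0.9},
    {"x": 0.51,"y": -0.41,"z": 0.12,"twist": 0.1217,"jaw": 0.8},
    {"x": 0.6,"y": -0.48,"z": 0.12,"twist": 0.1217,"jaw": 0.8},
    {"x": 0.69,"y": -0.56,"z": 0.12,"twist": 0.1217,"jaw": 0.8},
    {"x": 0.78,"y": -0.63,"z": 0.12,"twist": 0.1217,"jaw": 0.8},
    {"x": 0.87,"y": -0.7,"z": 0.12,"twist": 0.1217,"jaw": 0.8},
    {"x": 0.96,"y": -0.77,"z": 0.12,"twist": 0.1217,"jaw": 0.8},
    {"x": 0.992,"y": -0.8,"z": 0.12,"twist": 0.1217,"jaw": 0.8},
    {"x": 0.992,"y": -0.8,"z": 0.12,"twist": 0.1217,"jaw": 0.8},
    {"x": 0.992,"y": -0.8,"z": 0.12,"twist": 0.1217,"jaw": 0.8}
  ],
  "squeeze": 25
}}

```text
time: 1.85
tool_pos: [0.5408, -0.0595, 0.1664]
tool_rot: [[0.902, -0.432, -0.001], [-0.432, -0.902, -0.001], [-0.001, 0.001, -1.0]]
contact_force: [-0.1, 0.2, -0.3]
finger_gap: 0.798
grip_force: 0.0
```

```bash
python3 - <<'E'
from rig import ctrl
import cv2
cv2.imwrite("pics/w2.png",ctrl.read_camera("wrist"))
s=ctrl.sense(); print(s["tool_pos"],s["tool_rot"].round(4),s["time"],s["joint_positions"])
E
```

```text
[ 0.54073908 -0.05987596  0.16653927] [[ 9.014e-01 -4.329e-01 -8.000e-04]
 [-4.329e-01 -9.014e-01 -8.000e-04]
 [-4.000e-04  1.000e-03 -1.000e+00]] 1.9 [   3.29053061   21.05335523   -3.46260547  105.62073913    1.60227353
   53.4194195  -116.5503197 ]
```

View pics/w2.png

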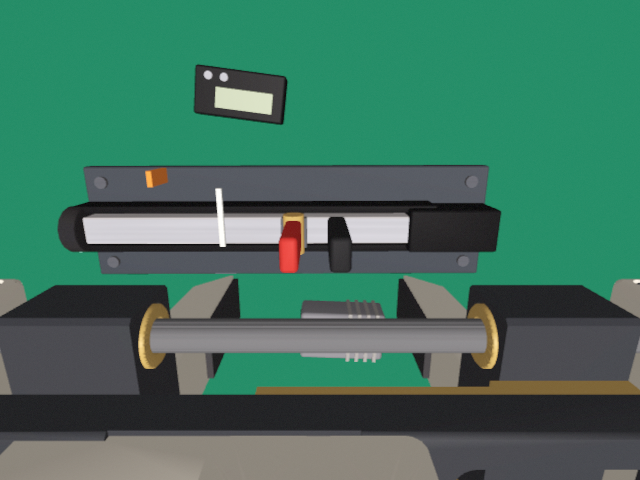

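The wrist view shows the post and tab centred between the fingers. The pointer tip is at (220,190) and the mark's top face at about x 147–153, with its inner edge at (150,186). I'll triangulate from the wrist camera to refine the draw.

```bash
cat > w.py <<'E'
import numpy as np,fit,sys
from rig import ctrl
fit.C["wrist"]=ctrl.calibration("wrist")
p=[0.55252755,-0.03419973,1.12483801];c,s=np.cos(p[2]),np.sin(p[2]);R=np.array([[c,-s],[s,c]])
J=lambda uv,z:(R.T@(fit.world("wrist",uv,z)[:2]-p[:2])).round(4)
E
python3 - <<'E'
from w import *
import cv2
im=cv2.imread("pics/w2.png").astype(int)
print(im[172:188:3,143:172].tolist()[2]); print(im[192:194,214:228].sum(2))
print("tip",J((220,190),.044),"mark",J((150,186),.042),"mark outer",J((150,171),.042))
print("corners",J((86,167),.012),J((488,167),.012),J((478,272),.012),J((99,272),.012))
print("post top",J((341,262),.105),"tab top",J((290,262),.105))
S=ctrl.sense();print("hand",R.T@(S["tool_pos"][:2]-p[:2]),"axis in tool",S["tool_rot"].T@np.r_[R[:,0],0])
E
```

```text
[[97, 88, 86], [97, 90, 86], [97, 90, 85], [90, 156, 228], [82, 179, 255], [81, 179, 255], [82, 179, 255], [83, 180, 255], [64, 150, 229], [40, 100, 171], [34, 82, 150], [34, 83, 149], [34, 82, 150], [33, 82, 149], [33, 81, 150], [33, 82, 149], [37, 84, 151], [35, 83, 150], [33, 81, 150], [34, 83, 150], [30, 81, 149], [35, 82, 150], [33, 81, 150], [34, 81, 150], [67, 85, 126], [92, 88, 93], [99, 91, 88], [97, 88, 84], [98, 90, 87]]
[[277 504 714 764 763 763 733 583 327 271 274 273 274 272]
 [276 504 713 763 763 763 744 598 326 274 278 278 280 270]]
tip [ 0.0465 -0.0339] mark [ 0.1004 -0.0369] mark outer [ 0.099  -0.0482]
corners [ 0.1654 -0.0489] [-0.1701 -0.0478] [-0.1724  0.0456] [0.1698 0.0445]
post top [-0.0425  0.003 ] tab top [-0.0104  0.0029]
hand [-0.02824967 -0.00043921] axis in tool [-0.00176748 -0.9999979  -0.00104144]
```

Scaled: 0.104 m is 0.208, -0.05 m is -0.1.

{"name": "nudge_tcp", "arguments": {
  "motion": [
    {"y": -0.004,"z": 0.06,"jaw": 0.8},
    {"y": -0.004,"z": 0.12,"jaw": 0.8},
    {"y": -0.004,"z": 0.18,"jaw": 0.8},
    {"y": -0.004,"z": 0.208,"jaw": 0.8},
    {"y": -0.004,"z": 0.208,"jaw": 0.7},
    {"y": -0.004,"z": 0.208,"jaw": 0.56},
    {"y": -0.004,"z": 0.208,"jaw": 0.56},
    {"y": -0.024,"z": 0.208,"jaw": 0.56},
    {"y": -0.044,"z": 0.208,"jaw": 0.56},
    {"y": -0.064,"z": 0.208,"jaw": 0.56},
    {"y": -0.084,"z": 0.208,"jaw": 0.56},
    {"y": -0.096,"z": 0.208,"jaw": 0.56},
    {"y": -0.1,"z": 0.208,"jaw": 0.56},
    {"y": -0.1,"z": 0.208,"jaw": 0.56}
  ],
  "squeeze": 25
}}

```text
time: 3.65
tool_pos: [0.563, -0.0126, 0.0626]
tool_rot: [[0.902, -0.431, -0.0], [-0.431, -0.902, 0.001], [-0.0, -0.0, -1.0]]
contact_force: [0.5, -0.2, -0.1]
finger_gap: 0.56
grip_force: 0.0
```

```bash
python3 - <<'E'
from rig import ctrl
import cv2
cv2.imwrite("pics/w3.png",ctrl.read_camera("wrist"))
from w import *
S=ctrl.sense();print("hand",R.T@(S["tool_pos"][:2]-p[:2]),S["contact_force"],S["time"])
E
```

```text
hand [ 0.02383671 -0.00013316] [0.26070154 0.20862847 0.74950626] 3.7
```

View pics/w3.png

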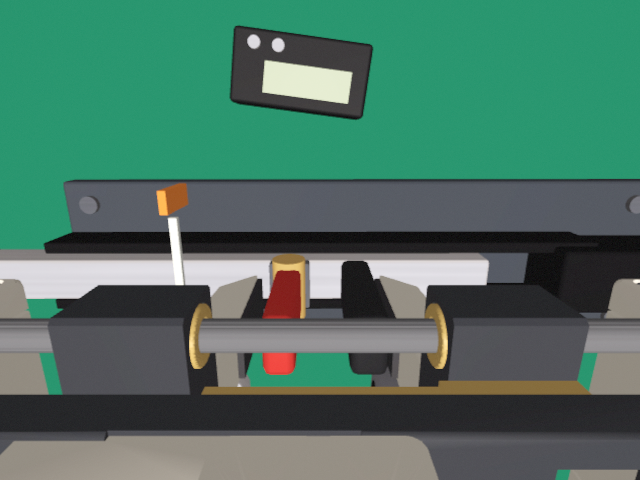

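The pointer tip is near (174,218) and the mark's inner top edge near (163,213), so the leg is a few mm short. I'll measure the gap at sub-pixel level.

```bash
cat > gap.py <<'E'
from w import *
import cv2
def gap(im):
    b,g,r=[im[...,i].astype(int) for i in range(3)]
    o=((r>200)&(b<130)&(g>130)).astype(np.uint8); n,l,st,_=cv2.connectedComponentsWithStats(o[:260])
    k=1+np.argmax(st[1:,4]); v,u=np.nonzero(l==k); m=np.mean([J((a,c),.042) for a,c in zip(u,v)],0)
    y1=v.max(); 
    sub=im[y1+6:y1+24,130:230].astype(float).sum(2)
    pts=[]
    for i,row in enumerate(sub):
        w=np.clip(row-450,0,None)*(np.arange(100)<99)
        if w.sum()>800: pts.append(J(((w*np.arange(130,230)).sum()/w.sum(),y1+6+i),.044))
    pts=np.array(pts)
    return m,pts
if __name__=="__main__":
    m,pt=gap(ctrl.read_camera("wrist")); print("mark",m,"ptr",np.median(pt[:,0]),pt[:,0].round(4),pt[0],"GAP",m[0]-np.median(pt[:,0]))
    S=ctrl.sense();print("hand",R.T@(S["tool_pos"][:2]-p[:2]),"t",S["time"],S["finger_gap"],S["grip_force"],S["contact_force"].round(1))
E
python3 gap.py
```

```text
mark [ 0.10089245 -0.04204434] ptr 0.096 [0.096  0.096  0.096  0.096  0.096  0.0961 0.096  0.096  0.096  0.096
 0.096  0.096  0.096  0.096  0.096  0.096  0.0959 0.0959] [ 0.096  -0.0337] GAP 0.004892452830188659
hand [ 0.02373936 -0.00014622] t 3.75 0.5650431066579201 0.0 [-0.4  0.   0.9]
```

Scaled: -0.005 m is -0.01, -0.002 m is -0.004.

{"name": "nudge_tcp", "arguments": {
  "motion": [
    {"y": -0.004,"jaw": 0.56},
    {"y": -0.008,"jaw": 0.56},
    {"y": -0.01,"jaw": 0.56},
    {"y": -0.01,"jaw": 0.56}
  ]
}}

```text
time: 4.25
tool_pos: [0.5651, -0.0085, 0.0626]
tool_rot: [[0.902, -0.431, -0.0], [-0.431, -0.902, 0.0], [-0.0, 0.0, -1.0]]
contact_force: [-1.7, -2.1, -0.2]
finger_gap: 0.558
grip_force: 1.0
```

```bash
python3 gap.py
```

```text
mark [ 0.10089726 -0.04191598] ptr 0.10035 [0.1004 0.1004 0.1003 0.1003 0.1003 0.1004 0.1004 0.1004 0.1003 0.1003
 0.1003 0.1003 0.1003 0.1003 0.1004 0.1004 0.1004 0.1004] [ 0.1004 -0.0333] GAP 0.0005472602739726301
hand [ 0.02854596 -0.00026818] t 4.3 0.5617229328536084 0.9520181268453598 [-2.1 -0.4  0.1]
```

Scaled: -0.0006 m is -0.0012.

{"name": "nudge_tcp", "arguments": {
  "motion": [
    {"y": -0.0012,"jaw": 0.56},
    {"y": -0.0012,"jaw": 0.56}
  ]
}}

```text
time: 4.55
tool_pos: [0.5653, -0.008, 0.0626]
tool_rot: [[0.902, -0.431, -0.0], [-0.431, -0.902, -0.0], [-0.0, 0.0, -1.0]]
contact_force: [-2.6, -1.4, -0.8]
finger_gap: 0.562
grip_force: 1.2
```

```bash
python3 gap.py
```

```text
mark [ 0.10089725 -0.04193853] ptr 0.1009 [0.101  0.1009 0.1009 0.1009 0.1009 0.1009 0.1009 0.101  0.1009 0.1009
 0.1009 0.1008 0.1009 0.1009 0.1009 0.101  0.1009 0.1009] [ 0.101  -0.0333] GAP -2.752293577976128e-06
hand [ 0.02906029 -0.00026129] t 4.6 0.5630243804645374 1.1505740135908127 [-2.7 -1.7  0.2]
```

The pointer is on the mark with the lever open. I'll bring the fingers together, moving the hand back so the finger on the post stays still.

Scaled: 0.0028 m is 0.0056, 0.002 m is 0.004.

{"name": "nudge_tcp", "arguments": {
  "motion": [
    {"y": 0.002,"jaw": 0.54},
    {"y": 0.004,"jaw": 0.52},
    {"y": 0.0056,"jaw": 0.50},
    {"y": 0.0056,"jaw": 0.50}
  ],
  "squeeze": 25
}}

```text
time: 5.1
tool_pos: [0.5648, -0.0105, 0.0629]
tool_rot: [[0.902, -0.431, 0.001], [-0.431, -0.902, 0.0], [0.001, -0.001, -1.0]]
contact_force: [0.2, -0.7, 0.0]
finger_gap: 0.498
grip_force: 3.4
```

```bash
python3 gap.py
```

```text
mark [ 0.10085321 -0.04192752] ptr 0.1012 [0.1012 0.1012 0.1012 0.1012 0.1012 0.1012 0.1013 0.1013 0.1012 0.1012
 0.1012 0.1012 0.1012 0.1012 0.1012 0.1013 0.1012 0.1012] [ 0.1012 -0.0333] GAP -0.0003467889908257138
hand [ 0.02671337 -0.00081358] t 5.15 0.4965676048930064 4.040171429514885 [ 1.  -0.8  0.8]
```

Scaled: 0.0062 m is 0.0124, 0.0058 m is 0.0116.

{"name": "nudge_tcp", "arguments": {
  "motion": [
    {"y": 0.0024,"jaw": 0.48},
    {"y": 0.0044,"jaw": 0.46},
    {"y": 0.0062,"jaw": 0.44},
    {"y": 0.008,"jaw": 0.42},
    {"y": 0.0098,"jaw": 0.40},
    {"y": 0.0116,"jaw": 0.38},
    {"y": 0.0124,"jaw": 0.36},
    {"y": 0.0124,"jaw": 0.34},
    {"y": 0.0124,"jaw": 0.30},
    {"y": 0.0124,"jaw": 0.3}
  ],
  "squeeze": 30
}}

```text
time: 6.4
tool_pos: [0.5618, -0.0166, 0.0629]
tool_rot: [[0.902, -0.432, 0.0], [-0.432, -0.902, -0.0], [0.001, 0.0, -1.0]]
contact_force: [0.6, -2.6, 4.9]
finger_gap: 0.364
grip_force: 30.0
```

```bash
python3 gap.py
```

```text
mark [ 0.10090367 -0.04191972] ptr 0.1006 [0.1006 0.1005 0.1006 0.1007 0.1006 0.1006 0.1006 0.1006 0.1006 0.1006
 0.1006 0.1006 0.1006 0.1005 0.1005 0.1005 0.1005 0.1006] [ 0.1006 -0.0334] GAP 0.00030366972477066656
hand [ 0.01987323 -0.00081313] t 6.45 0.364083442572965 30.02033293247223 [ 1.1 -1.7  5.3]
```

The lever is closed: 33.5 mm over the outer faces at 30 N. I'll trim the last 0.3 mm and check with a picture.

Scaled: -0.0003 m is -0.0006.

{"name": "nudge_tcp", "arguments": {
  "motion": [
    {"y": -0.0006,"jaw": 0.3},
    {"y": -0.0006,"jaw": 0.3},
    {"y": -0.0006,"jaw": 0.3}
  ]
}}

```text
time: 6.82
tool_pos: [0.5619, -0.0166, 0.0629]
tool_rot: [[0.902, -0.432, 0.0], [-0.432, -0.902, -0.001], [0.0, 0.0, -1.0]]
contact_force: [0.7, -3.8, 6.0]
finger_gap: 0.361
grip_force: 30.0
```

```bash
python3 gap.py; python3 -c "
from rig import ctrl;import cv2
cv2.imwrite('pics/w9.png',ctrl.read_camera('wrist'))"
```

```text
mark [ 0.10088493 -0.04198721] ptr 0.1006 [0.1006 0.1006 0.1006 0.1007 0.1007 0.1007 0.1006 0.1006 0.1006 0.1006
 0.1006 0.1007 0.1007 0.1006 0.1005 0.1005 0.1006 0.1006] [ 0.1006 -0.0334] GAP 0.0002849315068493147
hand [ 0.01993272 -0.00084924] t 6.875 0.3675584586627158 30.023714303970337 [ 2.2 -2.2  5.3]
```

View pics/w9.png

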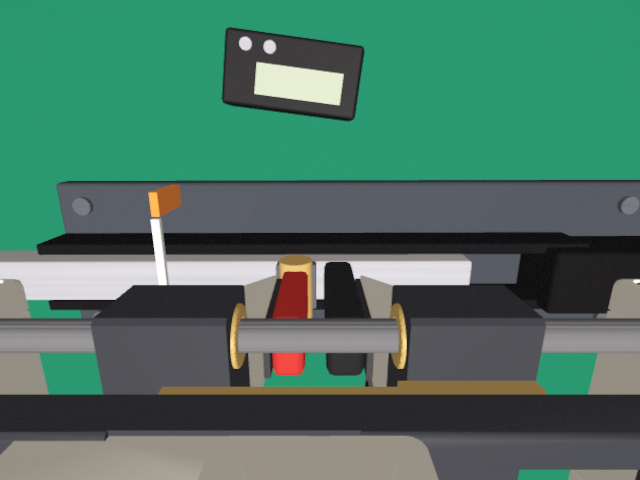

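The pointer at (158,218) sits directly under the mark's top face at (155,205), with the lever closed between the pads. I'll make one more small trim.

Scaled: -0.0004 m is -0.0008.

{"name": "nudge_tcp", "arguments": {
  "motion": [
    {"y": -0.0008,"jaw": 0.3},
    {"y": -0.0008,"jaw": 0.3},
    {"y": -0.0008,"jaw": 0.3},
    {"y": -0.0008,"jaw": 0.3}
  ]
}}

```text
time: 7.42
tool_pos: [0.562, -0.0163, 0.0629]
tool_rot: [[0.902, -0.432, 0.0], [-0.432, -0.902, -0.001], [0.0, 0.001, -1.0]]
contact_force: [1.4, -3.4, 5.4]
finger_gap: 0.37
grip_force: 30.0
```

```bash
python3 gap.py
```

```text
mark [ 0.10090183 -0.04195367] ptr 0.101 [0.101  0.1009 0.101  0.101  0.101  0.101  0.101  0.101  0.101  0.1009
 0.101  0.101  0.101  0.101  0.1008 0.1009 0.1009 0.1009] [ 0.101  -0.0334] GAP -9.816513761468082e-05
hand [ 0.02025417 -0.00085593] t 7.475 0.3652414490695763 30.024371445178986 [ 2.  -3.1  5.5]
```

```bash
python3 -c "
from rig import ctrl
print(ctrl.hand_in())"
```

```text
the job is handed in; nothing more can be done
None
```

The leg is drawn out to the orange mark, with the pointer measured within about 0.1 mm of it. The cam lever is squeezed fully closed and still held against the post at 30 N, and the job was handed in at about 7.5 s.

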